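# Clip down the lid of a chocolate tub

### The arm

A 7-joint arm with a two-finger parallel gripper is mounted at the origin on the work surface. World frame = base frame: x ahead of the robot, y to its left, z up, the work surface at z = 0. Lengths are in m, angles in rad, forces in N, time in s.
With the tool pointing down it reaches from about 0.4 to 0.85 m from the base axis. Payload 4.4 kg.
Tool frame: the origin (TCP) lies at the very end of the fingers, on their centre line; the grasp point (between the pads) lies behind it (grip_point_offset is the z of the grasp point in the tool frame, in m); z points along the fingers, y is the direction in which the jaws open and shut (so a half turn about z gives the same grasp; the last joint's range is limited). The gripper opens to 94 mm and grips with 3 to 60 N. Pads are 16 mm wide; open, the fingers measure 119 mm over their backs; the gripper's body (75 mm by 177 mm) begins 78 mm behind the grasp point.
Start: joints at [-1.297, 0.628, 0.038, 1.517, -0.027, 0.996, -0.02], TCP at [0.217, 0.613, 0.205] pointing down, gripper open.
Joint ranges: [-3.06, 3.06], [-0.37, 2.12], [-1.25, 1.32], [0.18, 2.47], [-1.1, 4.24], [0.23, 1.98], [-2.94, 2.94]. Speed limits (rad/s): [2.57, 2.57, 3.14, 3.14, 3.14, 3.14, 3.14].

### API

Orientations are given as a unit quaternion [x, y, z, w].
In Python, from rig import * gives the robot as it stands.
- The arm moves only by the tool move_arm, never from a script. Its argument "motion" is a list of rows, each a list of 4 numbers: the shift along the tool's x, y, z in cm, then the turn about the tool's z in degrees. A call has 1 to 12 rows; each row is the pose to reach, as a shift and turn from the pose commanded when the call began, along the tool's axes at that moment; what a row does not reach only later rows make up. A row lasts 1/12 s, in which the tool goes at most 41.7 mm and 7.16 degrees, less where a joint would pass 70% of its speed; a pose out of reach is approached as far as the arm can. A call with a gripper value outside its range is refused whole. "jaw" is the gripper command: -1 is shut, 1 is fully open, values between are in proportion, set as the call begins (left out, the last holds). The fingers move at their own pace and stop on an object; "squeeze" is the grip in N (left out, the last holds). Time passes only in rows, so rows that repeat a pose let the fingers close. It gives the time, the measured TCP pose, the force and the opening at its end, in the units of the state.
- observe(): the state, without advancing time (a new reading comes with each control period).
- camera(name): name is "side" or "top" or "wrist"; returns a dict with "frame" (384x512x3 uint8, red, green, blue), "mtx" (3x3 intrinsics, pixels), "R" (3x3) and "t" (3): a world point X has camera coordinates R X + t; the wrist camera has in their place "T_tool_cam" (4x4, takes a point from camera to tool coordinates, whose origin is the TCP and whose axes are the flange's). Camera axes: x right, y down, z forward; pixel columns grow to the right and rows downward; lengths in m; the calibration is good to about 2 mm. The wrist camera is an equidistant fisheye: a pixel r from the principal point sees the ray r / f radians off the axis. A picture is of the moment at which its call begins: read the wrist's pose just before it. There is no depth.
- sign_off(): hands the job in, once; it reports no verdict.
The state is a dict: "time_s": time; "joint_pos": joint angles; "qvel": joint speeds; "joint_efforts": joint torques, N m; "eef_pos": TCP position; "orientation": TCP orientation; "ft_force": force on the tool from outside, world axes, zero at the start; "ft_torque": the same for the moment, N m; "width": opening from 0.0 (shut) to 1.0 (fully open).
Only numpy, scipy, OpenCV 4.12 (cv2) and the standard library are available. Lean on these libraries where they do the work, as an engineer would, in place of code of your own. Each camera call takes 0.05 s, during which the arm holds its last target.

### The job

Close the tub of chocolates: press each of its four lid clips down over the rim until it snaps fully home, working corner to opposite corner, that is, after the first clip do the one diagonally across, then the remaining two. Feel for the snap and do not force the clips, they crack; leave the other things on the bench where they are.

Things in the scene. Friction and masses are not known exactly. Their poses are not given: they have to be found in the camera images.
- tub: White plastic catering tub of chocolates, fixed on the bench, lid pushed on. Origin: centre of its underside, on the bench. x along its 158 mm side, y along its 224 mm side, z up. A rolled rim runs all round. The white lid, 170 x 236 mm, has a raised middle panel 90 (x) x 216 (y) mm, 21 mm high; four identical grey clips are hinged on its long edges, two a side.
- rim_middle (a point): Middle of the tub's mouth, level with the rim's top, 90 mm above the bench. The lid grips in the mouth by a black silicone seal and is stuck fast there: pressing a clip does not shift it. How far it has gone down differs from tub to tub and is not measured: the clips' hinges lie 0 to 7 mm above the points hinge_a to hinge_d, and up to 2 mm aside.
- hinge_a (a point): Fixed point of the tub frame at x, y = -50, +58 mm, 113.5 mm above the bench: where the middle of clip_a's hinge axis would be with the lid right down (see rim_middle for the real height). The clip reaches out from here to the tub's -x. Axes as the tub's.
- clip_a (a joint): Angle (rad) of the clip on the tub's -x side at its +y end, diagonally opposite clip_c: 0 = home, hook under the rim; grows as it swings up, at most 0.8. It starts open, near 0.6. Each clip: a lever 46 mm wide (tub y) sloping outward and down from the hinge, ending in a round thumb lip (3 mm radius) along its outer edge; when home the lip's axis is 42.5 mm out from the hinge and 14.5 mm below it.
- hinge_b (a point): Fixed point of the tub frame at x, y = -50, -58 mm, 113.5 mm above the bench: where the middle of clip_b's hinge axis would be with the lid right down (see rim_middle for the real height). The clip reaches out from here to the tub's -x. Axes as the tub's.
- clip_b (a joint): Angle (rad) of the clip on the tub's -x side at its -y end, diagonally opposite clip_d: 0 = home, hook under the rim; grows as it swings up, at most 0.8. It starts open, near 0.6. All four are sprung over centre: pressed on the lip they resist with up to about 10 N (at 0.3 rad), then ever less, and below 0.05 rad snap home on a hard stop by themselves; let go earlier, they spring open.
- hinge_c (a point): Fixed point of the tub frame at x, y = +50, -58 mm, 113.5 mm above the bench: where the middle of clip_c's hinge axis would be with the lid right down (see rim_middle for the real height). The clip reaches out from here to the tub's +x. Axes as the tub's.
- clip_c (a joint): Angle (rad) of the clip on the tub's +x side at its -y end, diagonally opposite clip_a: 0 = home, hook under the rim; grows as it swings up, at most 0.8. It starts open, near 0.6. Press any clip down on its lip, which turns about the hinge; nearer the hinge it takes more force. The plastic cracks at 30 N.
- hinge_d (a point): Fixed point of the tub frame at x, y = +50, +58 mm, 113.5 mm above the bench: where the middle of clip_d's hinge axis would be with the lid right down (see rim_middle for the real height). The clip reaches out from here to the tub's +x. Axes as the tub's.
- clip_d (a joint): Angle (rad) of the clip on the tub's +x side at its +y end, diagonally opposite clip_b: 0 = home, hook under the rim; grows as it swings up, at most 0.8. It starts open, near 0.6. Standing open at 0.6 rad, a lip's top is 43 mm out from the hinge axis and 15 mm above it; when home, 42.5 mm out and 11.5 mm below it.
- spatula: Bystander: steel-bladed spatula with dark wooden handle, 240 mm long, lying flat beside the tub. Origin: centre of its underside.
- sprinkles: Bystander: closed glass jar, 60 mm across, 85 mm tall, behind the tub. Origin: centre of its underside.
- cup_case: Bystander: small open aluminium cup, 76 mm across, 45 mm tall, beside the tub. Origin: centre of its underside.
- gift_box: Bystander: kraft card gift box 89 x 129 x 32 mm. Origin: centre of its underside.
- dip_spoon: Bystander: spoon with dark wooden handle, 200 mm long. Origin: centre of its underside.
- tape_roll: Bystander: upright-axis roll of paper tape, 90 mm across, 48 mm tall. Origin: centre of its underside.
- truffle_box: Bystander: dark lidded box 74 x 74 x 39 mm. Origin: centre of its underside.

How it is judged:
On the way:
1. two clips at diagonally opposite corners are home (each under 0.04 rad) while the other two still stand open (above 0.3 rad) (((value of joint each of clip_a, clip_c below 0.04 rad and value of joint each of clip_b, clip_d above 0.3 rad) or (value of joint each of clip_b, clip_d below 0.04 rad and value of joint each of clip_a, clip_c above 0.3 rad))), for 0.2 s.
At the end, for the whole second after the job is handed in: All four clips are home on the rim, each within 0.04 rad of its stop, and let go (value of joint each of clip_a, clip_b, clip_c, clip_d below 0.04 rad); the robot touches nothing.
It fails at once if the first two clips pressed home are on neighbouring corners ((value of joint each of clip_a, clip_b below 0.04 rad and value of joint each of clip_c, clip_d above 0.3 rad) or (value of joint each of clip_b, clip_c below 0.04 rad and value of joint each of clip_d, clip_a above 0.3 rad) or (value of joint each of clip_c, clip_d below 0.04 rad and value of joint each of clip_a, clip_b above 0.3 rad) or (value of joint each of clip_d, clip_a below 0.04 rad and value of joint each of clip_b, clip_c above 0.3 rad)).
It fails at once if the fingers or the arm press on anything with more than 30 N (contact force between any of the fingers, the arm and anything else above 30 N).
It fails at once if one of the other things on the bench is shifted by more than 30 mm (distance of any of spatula, sprinkles, cup_case, gift_box, dip_spoon, tape_roll, truffle_box from where it was at the start of the episode above 0.03 m).
It also fails if it takes over 58 s, if anything falls off the work surface, if the arm or the gripper's body presses on something with over 40 N, if the wrist force passes 120 N, or if a joint passes its speed limit or range.

## Working session

There is one attempt and no reset: what is moved stays moved. The work goes in short steps, Python scripts to look and compute and a tool call to move; the robot and the scene stay as the last step left them, time stands still between calls to the robot, and variables do not carry over. Pictures are saved under pics/ and viewed, and the job is handed in when it is done.

Besides the shell and the picture viewer there is one more tool, called after "Request:" as name(argument=value, ...) on one line, values as JSON. move_arm: Moves the arm, as the interface text tells. Its arguments: {"type":"object","properties":{"motion":{"type":"array"},"jaw":{"type":"number"},"squeeze":{"type":"number"}},"required":["motion"]}

```bash
mkdir -p pics; ls; python3 - <<'E'
from rig import *
import cv2
print(observe())
for n in ["top","side"]:
    c=camera(n); cv2.imwrite(f"pics/{n}0.png",c["frame"][:,:,::-1]); print(n,c["mtx"].tolist(),c["R"].tolist(),c["t"])
c=camera("wrist"); print(c["mtx"],c["T_tool_cam"])
cv2.imwrite("pics/wrist0.png",c["frame"][:,:,::-1])
E
```

```text
pics
{'time_s': 0.0, 'joint_pos': array([-1.29677445,  0.62931539,  0.0384691 ,  1.51830623, -0.02701075,
        0.9963411 , -0.02000046]), 'qvel': array([-6.49635982e-04, -4.43698048e-04, -1.62243586e-04, -6.29316114e-05,
       -6.64813369e-04,  3.01741212e-03,  1.79600041e-04]), 'joint_efforts': array([-8.18502343e-06, -5.49726999e+01,  1.14372276e+00, -1.86627942e+01,
       -5.21668699e-02,  2.40252394e-02,  1.69898285e-04]), 'eef_pos': array([0.21642474, 0.61222179, 0.20459432]), 'orientation': array([ 1.69107734e-01,  9.85597137e-01, -9.14669848e-04, -1.42340908e-04]), 'ft_force': array([-0.25754246,  1.34805098, -0.72849183]), 'ft_torque': array([-0.01665262,  0.03238703,  0.01846432]), 'width': 0.9980983701087525}
top [[455.29540497300235, 0.0, 259.7952188617848], [0.0, 455.29540497300235, 188.5254030705918], [0.0, 0.0, 1.0]] [[-0.021353756142141446, -0.9997565676211395, 0.005551810247105566], [-0.9969203161931398, 0.02087340090418645, -0.07559222378038222], [0.07545793702449222, -0.0071488903398373126, -0.9971233590217996]] [-0.01053226  0.49499325  1.27420675]
side [[348.42227710266803, 0.0, 252.97885528431559], [0.0, 348.42227710266803, 186.92460366005582], [0.0, 0.0, 1.0]] [[0.9846488494398922, -0.17352834571024645, -0.018829671578692045], [-0.11534602212258019, -0.5659233340878912, -0.8163492359985046], [0.1310035819250507, 0.8059892636815396, -0.5772515641840189]] [-0.47595834  0.12963946  0.87654427]
[[297.31863964   0.         256.51049194]
 [  0.         297.31863964 191.48784591]
 [  0.           0.           1.        ]] [[ 1.35925122e-04 -9.70852056e-01 -2.39679508e-01  6.83979588e-02]
 [ 9.99999678e-01  3.21477255e-04 -7.35072336e-04 -9.66337083e-05]
 [ 7.90697999e-04 -2.39679331e-01  9.70851788e-01 -1.79309793e-01]
 [ 0.00000000e+00  0.00000000e+00  0.00000000e+00  1.00000000e+00]]
```

View pics/top0.png

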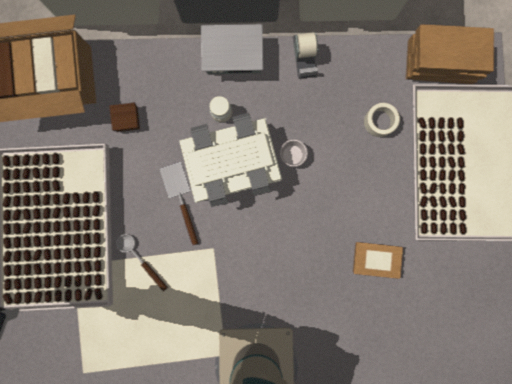

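View pics/side0.png

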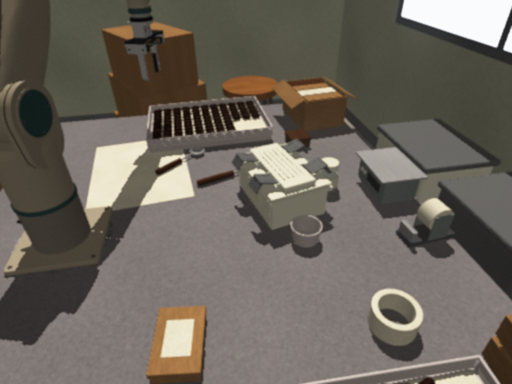

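View pics/wrist0.png

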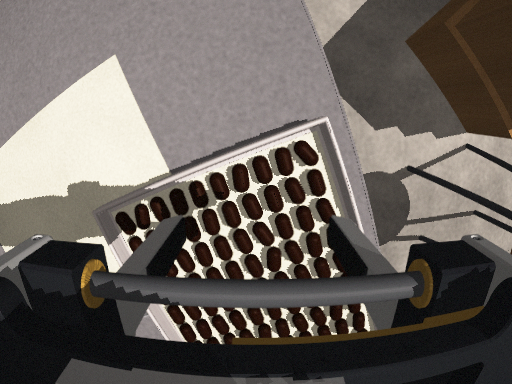

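```bash
python3 - <<'E'
import cv2
a=cv2.imread("pics/top0.png")[105:225,150:320]; cv2.imwrite("pics/top0c.png",cv2.resize(a,None,fx=4.7,fy=4.7,interpolation=cv2.INTER_CUBIC))
a=cv2.imread("pics/side0.png")[130:260,220:370]; cv2.imwrite("pics/side0c.png",cv2.resize(a,None,fx=4.6,fy=4.6,interpolation=cv2.INTER_CUBIC))
E
```

```text
(no output)
```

View pics/top0c.png

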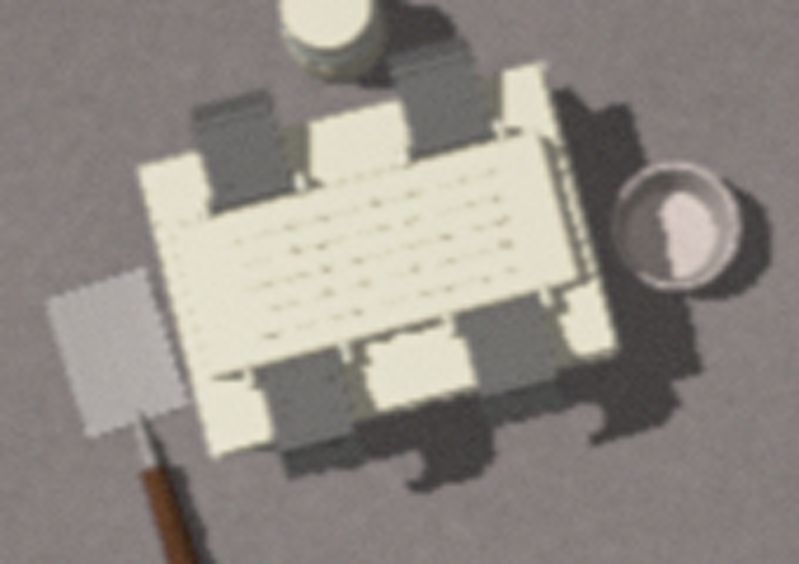

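View pics/side0c.png

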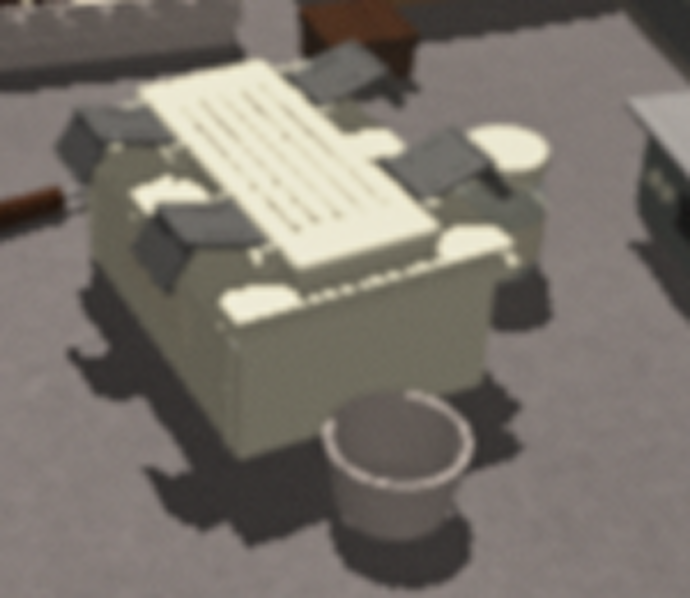

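```bash
cat > h.py <<'E'
from rig import *
import numpy as np, cv2
def ray(c,uv):
    K,R,t=c["mtx"],c["R"],c["t"]
    d=R.T@np.linalg.inv(K)@np.array([uv[0],uv[1],1.]); return -R.T@t,d
def onz(c,uv,z):
    o,d=ray(c,uv); return o+d*(z-o[2])/d[2]
def tri(c1,u1,c2,u2):
    o,d=ray(c1,u1);p,e=ray(c2,u2)
    s=np.linalg.lstsq(np.c_[d,-e],p-o,rcond=None)[0]
    a=o+s[0]*d;b=p+s[1]*e; return (a+b)/2,np.linalg.norm(a-b)
E
python3 - <<'E'
from h import *
c=camera("top"); f=c["frame"].astype(int)
S=camera("side")
m=((f.min(2)>170)&(f[:,:,0]-f[:,:,2]<60)).astype(np.uint8)
m[:,:170]=0;m[:,283:]=0;m[:115]=0;m[210:]=0
n,l,st,ce=cv2.connectedComponentsWithStats(m,connectivity=4)
k=[i for i in range(1,n)]; print(st[1:][st[1:,4]>30].tolist())
# drop jar by removing small comps away
keep=np.zeros_like(m)
for i in range(1,n):
    if st[i,4]>30 and not(st[i,1]<112): keep|=(l==i).astype(np.uint8)
p=np.argwhere(keep)[:,::-1].astype(np.float32)
r=cv2.minAreaRect(p); print(r)
cr=[(140,168),(545,65),(615,352),(212,457)]
sd=[(u/4.7+150-.4,v/4.7+105-.4) for u,v in cr]
for z in (.1,):
  q=[onz(c,x,z) for x in sd]; Q=np.array(q); print(Q.round(4).tolist(),Q.mean(0))
  for i in range(4): print(np.linalg.norm(Q[i]-Q[(i+1)%4]))
  B=cv2.boxPoints(r);Q=np.array([onz(c,x,z) for x in B]); print(B.tolist(),Q.round(4).tolist(),Q.mean(0),[np.linalg.norm(Q[i]-Q[(i+1)%4]) for i in range(4)])
# panel corners tri
pt=[(160,225),(535,135),(580,285),(208,378)]  # far-left, far-right, near-right, near-left
ps=[(262,60),(437,225),(298,268),(142,90)]
for a,b in zip(pt,ps):
  print(tri(c,(a[0]/4.7+149.6,a[1]/4.7+104.6),S,(b[0]/4.6+219.6,b[1]/4.6+129.6)))
E
```

```text
[[180, 119, 92, 83, 3798], [269, 165, 11, 15, 112]]
((229.08135986328125, 159.5165557861328), (62.91358947753906, 88.50241088867188), 74.93151092529297)
[[0.6225, 0.1923, 0.1], [0.6774, -0.04, 0.1], [0.5115, -0.076, 0.1], [0.4567, 0.153, 0.1]] [0.56703096 0.0573227  0.1       ]
0.238631540424183
0.16978500196143612
0.23542124865567662
0.17033909790099258
[[178.17376708984375, 140.6455078125], [263.63311767578125, 117.63724517822266], [279.98895263671875, 178.38760375976562], [194.52960205078125, 201.3958740234375]] [[0.6217, 0.1955, 0.1], [0.6797, -0.0348, 0.1], [0.5145, -0.0748, 0.1], [0.4579, 0.1534, 0.1]] [0.56845088 0.05982326 0.1       ] [np.float64(0.23752209469289898), np.float64(0.1699748001367418), np.float64(0.23516785694030587), np.float64(0.16914348954787128)]
(array([0.58778838, 0.17913136, 0.11235249]), np.float64(0.0006045929631436587))
(array([ 0.63427644, -0.03323054,  0.117657  ]), np.float64(0.0016661545962760086))
(array([ 0.54998736, -0.05674802,  0.11738465]), np.float64(0.004103121914868007))
(array([0.50269145, 0.15253088, 0.11438345]), np.float64(0.004845330223778375))
```

```bash
cat >> h.py <<'E'
from scipy.spatial.transform import Rotation as Ro
def delta(target,yaw_y_deg=None):
    """shift in cm in tool axes from measured pose to world target; turn to align tool y with heading"""
    o=observe();R=Ro.from_quat(o["orientation"]).as_matrix()
    d=R.T@(np.array(target)-o["eef_pos"])*100
    a=np.degrees(np.arctan2(R[1,1],R[0,1]))
    t=None if yaw_y_deg is None else -((yaw_y_deg-a+180)%360-180)
    return d.round(2),t
E
python3 -c "
from h import *
print(delta((.665,.081,.27),103.5))"
```

```text
(array([-60.  , -35.18,  -6.47]), np.float64(-32.96776006421669))
```

Request:
move_arm(motion=[[-1,-0.6,-0.5,-1],[-3,-1.8,-1,-2.5],[-6,-3.5,-2,-4],[-9,-5.3,-3,-6],[-12,-7,-4,-8],[-15,-8.8,-5,-10],[-18,-10.6,-6,-11],[-21,-12.3,-6.5,-12],[-24,-14.1,-6.5,-14],[-27,-15.8,-6.5,-15],[-29,-17,-6.5,-16],[-30,-17.6,-6.5,-16.5]], jaw=-1, squeeze=10)

```text
time_s: 1.25
eef_pos: [0.4437, 0.3429, 0.2706]
orientation: [0.028, 1.0, -0.001, 0.001]
ft_force: [0.1, 0.0, -0.6]
width: 0.185
```

```bash
python3 -c "
from h import *
print(delta((.665,.081,.27),103.5))"
```

```text
(array([-23.58, -24.89,   0.14]), np.float64(-16.742135609004265))
```

Request:
move_arm(motion=[[-1,-1,0,-1.5],[-3,-3,0,-3],[-5,-5.3,0,-4.5],[-7.5,-8,0,-6],[-10,-10.5,0,-7.5],[-12.5,-13,0,-9],[-15,-15.7,0,-11],[-17.5,-18.3,0,-12.5],[-20,-21,0,-14],[-22,-23,0,-15.5],[-23,-24.5,0,-16.5],[-23.6,-24.9,0,-16.7]])

```text
time_s: 2.25
eef_pos: [0.6648, 0.0811, 0.2699]
orientation: [-0.117, 0.993, -0.001, -0.0]
ft_force: [-0.0, 0.6, -0.2]
width: 0.005
```

```bash
python3 -c "
from h import *
o=observe();c=camera('wrist');print(o['eef_pos'],o['orientation'],observe()['eef_pos'],o['ft_force'])
cv2.imwrite('pics/w1.png',cv2.resize(c['frame'][:,:,::-1],(768,576)))
np.savez('w1.npz',f=c['frame'],K=c['mtx'],T=c['T_tool_cam'],p=o['eef_pos'],q=o['orientation'])"
```

```text
[0.66483314 0.08109573 0.2699009 ] [-1.17045582e-01  9.93125619e-01 -1.33272850e-03 -2.44803428e-04] [0.66514443 0.08243691 0.26986718] [-0.01974164  0.56356738 -0.24408446]
```

View pics/w1.png

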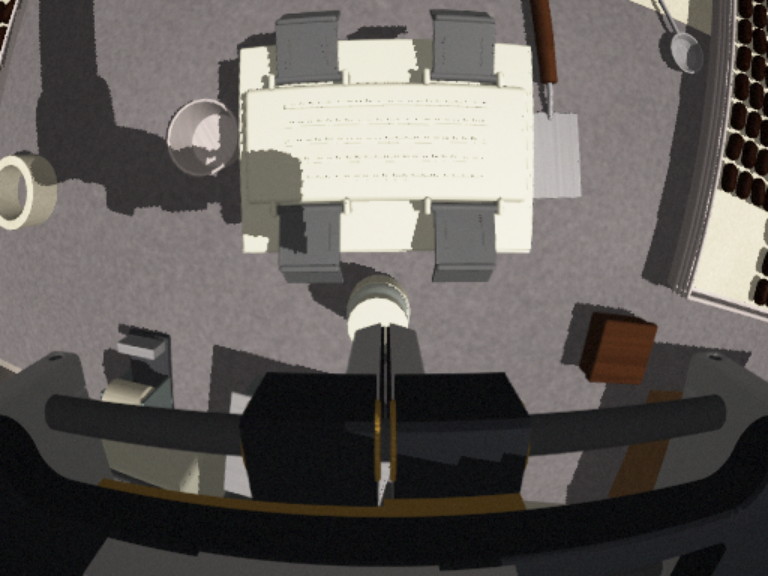

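```bash
cat >> h.py <<'E'
def wray(f,uv):
    K,T=f['K'],f['T']; x=(uv[0]-K[0,2]);y=(uv[1]-K[1,2]); r=np.hypot(x,y); th=r/K[0,0]
    d=np.array([x/r*np.sin(th),y/r*np.sin(th),np.cos(th)])
    R=Ro.from_quat(f['q']).as_matrix()
    return R@T[:3,3]+f['p'], R@T[:3,:3]@d
def wz(f,uv,z):
    o,d=wray(f,uv); return o+d*(z-o[2])/d[2]
E
python3 - <<'E'
from h import *
f=dict(np.load('w1.npz'))
g=lambda L,z:np.array([wz(f,((u+.5)/1.5-.5,(v+.5)/1.5-.5),z) for u,v in L])
def rep(n,L,z):
    Q=g(L,z); s=[np.linalg.norm(Q[i]-Q[(i+1)%4]) for i in range(4)]
    a=Q[0]-Q[1]; b=Q[3]-Q[2]; print(n,z,Q.mean(0).round(4),np.round(s,4),[np.degrees(np.arctan2(-abs(v[0])*np.sign(v[0]*v[1])*-1*-1,abs(v[1]))).round(1) for v in(a,b)])
    return Q
# order: top-left, top-right, bottom-right, bottom-left in wrist image
for z in(.09,.1):rep("lid",[(240,46),(531,46),(532,251),(243,251)],z)
for z in(.113,.12):rep("panel",[(248,92),(528,90),(531,199),(247,205)],z)
for z in(.113,.12):rep("hinge",[(310,79),(464,76.5),(464,203),(311,207)],z)
for z in(.125,.13):print(rep("lip",[(308,13),(463,13),(464,280),(311,280)],z).round(4).tolist())
E
```

```text
lid 0.09 [0.568  0.0579 0.09  ] [0.2423 0.1752 0.244  0.1755] [np.float64(13.4), np.float64(13.5)]
lid 0.1 [0.5688 0.0581 0.1   ] [0.2356 0.1703 0.2372 0.1707] [np.float64(13.4), np.float64(13.5)]
panel 0.113 [0.5693 0.0599 0.113 ] [0.2155 0.086  0.2204 0.089 ] [np.float64(14.0), np.float64(14.7)]
panel 0.12 [0.5699 0.06   0.12  ] [0.211  0.0842 0.2158 0.0871] [np.float64(14.0), np.float64(14.7)]
hinge 0.113 [0.568  0.0585 0.113 ] [0.1161 0.0978 0.116  0.0989] [np.float64(14.5), np.float64(15.0)]
hinge 0.12 [0.5686 0.0586 0.12  ] [0.1136 0.0958 0.1136 0.0968] [np.float64(14.5), np.float64(15.0)]
lip 0.125 [0.5711 0.0587 0.125 ] [0.1148 0.2034 0.1152 0.2036] [np.float64(13.4), np.float64(13.5)]
[[0.4856, -0.0216, 0.125], [0.459, 0.0901, 0.125], [0.6564, 0.1391, 0.125], [0.6833, 0.0271, 0.125]]
lip 0.13 [0.5715 0.0588 0.13  ] [0.113  0.2003 0.1134 0.2005] [np.float64(13.4), np.float64(13.5)]
[[0.4874, -0.0203, 0.13], [0.4612, 0.0897, 0.13], [0.6556, 0.138, 0.13], [0.682, 0.0277, 0.13]]
```

```bash
cat >> h.py <<'E'
C=np.array([.5685,.0583]); yw=np.radians(13.5)
ux=np.array([np.cos(yw),np.sin(yw)]); uy=np.array([-ux[1],ux[0]])
def press(sx,sy,z,out=.0965):
    return np.r_[C+sx*out*ux+sy*.058*uy,z]
E
python3 - <<'E'
from h import *
f=dict(np.load('w1.npz'))
for u,v in [(308,21),(463,21),(464,266),(311,266)]:
    q=wz(f,((u+.5)/1.5-.5,(v+.5)/1.5-.5),.128)[:2]-C; print(q@ux,q@uy)
print(delta(press(1,-1,.15),103.5)); print(press(1,-1,.15))
E
```

```text
-0.09134059672084871 -0.05762406295340976
-0.09115294412587846 0.05574152625530326
0.09305826167192227 0.057092361747750564
0.09305626914459153 -0.05625878493836602
(array([ 0.31, -5.87, 12.  ]), np.float64(-0.02970715134870261))
[0.67587353 0.02443002 0.15      ]
```

Request:
move_arm(motion=[[0,-1,1,0],[0.1,-2.5,3,0],[0.2,-4,5.5,0],[0.3,-5,8,0],[0.3,-5.6,10,0],[0.3,-5.8,11.3,0],[0.3,-5.9,12,0],[0.3,-5.9,12,0],[0.3,-5.9,12,0]])

```text
time_s: 3.05
eef_pos: [0.6744, 0.0295, 0.1506]
orientation: [-0.12, 0.993, 0.0, -0.0]
ft_force: [1.1, -0.3, -0.3]
width: 0.006
```

```bash
python3 -c "
from h import *
o=observe();c=camera('wrist');print(delta(press(1,-1,.15),103.5))
cv2.imwrite('pics/w2.png',cv2.resize(c['frame'][:,:,::-1],(768,576)))
c=camera('side');cv2.imwrite('pics/s2.png',cv2.resize(c['frame'][100:260,220:420,::-1],(800,640))[:600])"
```

```text
(array([ 0.03, -0.5 ,  0.13]), np.float64(0.3144655067677604))
```

View pics/w2.png

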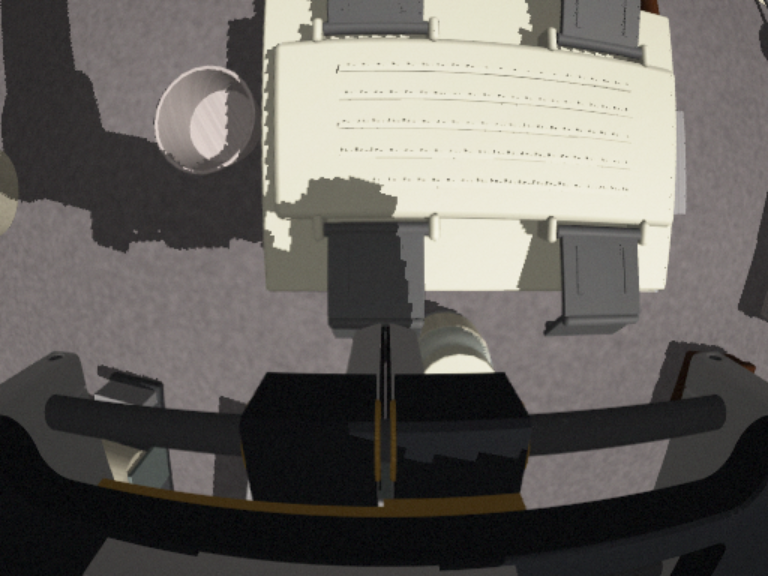

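View pics/s2.png

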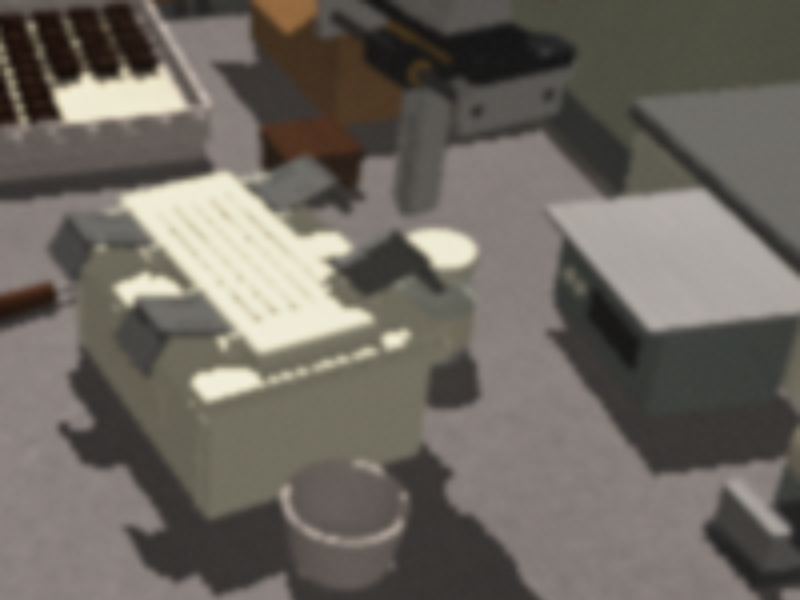

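Request:
move_arm(motion=[[0,0,0.3,0],[0,0,0.6,0],[0,0,0.6,0],[0,0,0.6,0]])

```text
time_s: 3.48
eef_pos: [0.6746, 0.0281, 0.1444]
orientation: [-0.12, 0.993, 0.0, -0.0]
ft_force: [0.2, 0.1, 0.8]
width: 0.004
```

```bash
python3 -c "
from h import *
o=observe();print(o['eef_pos'],o['ft_force'],delta(press(1,-1,.144),103.5))"
```

```text
[0.67456372 0.0280764  0.14444232] [0.210373   0.14666658 0.76028322] (array([-0.04, -0.39,  0.04]), np.float64(0.23504048238118003))
```

Request:
move_arm(motion=[[0,-0.4,0.3,0],[0,-0.4,0.6,0],[0,-0.4,0.8,0],[0,-0.4,1.0,0],[0,-0.4,1.1,0],[0,-0.4,1.1,0]])

```text
time_s: 3.98
eef_pos: [0.6754, 0.0243, 0.133]
orientation: [-0.12, 0.993, 0.0, -0.0]
ft_force: [0.0, 0.5, -0.0]
width: 0.006
```

Request:
move_arm(motion=[[0,0,0.1,0],[0,0,0.2,0],[0,0,0.2,0]])

```text
time_s: 4.23
eef_pos: [0.6758, 0.0242, 0.1315]
orientation: [-0.12, 0.993, 0.0, 0.0]
ft_force: [0.2, 0.1, 1.0]
width: 0.006
```

Request:
move_arm(motion=[[0,0,0.1,0],[0,0,0.2,0],[0,0,0.2,0]])

```text
time_s: 4.48
eef_pos: [0.6763, 0.0243, 0.1298]
orientation: [-0.12, 0.993, 0.0, 0.001]
ft_force: [0.2, 0.8, 2.3]
width: 0.005
```

Request:
move_arm(motion=[[0,0,0.1,0],[0,0,0.2,0],[0,0,0.2,0]])

```text
time_s: 4.73
eef_pos: [0.6767, 0.0244, 0.128]
orientation: [-0.12, 0.993, 0.0, 0.001]
ft_force: [2.1, 1.1, 3.6]
width: 0.005
```

Request:
move_arm(motion=[[0,0,0.1,0],[0,0,0.2,0],[0,0,0.3,0],[0,0,0.3,0]])

```text
time_s: 5.07
eef_pos: [0.6773, 0.0245, 0.1253]
orientation: [-0.12, 0.993, 0.0, 0.002]
ft_force: [3.3, -0.1, 5.7]
width: 0.006
```

Request:
move_arm(motion=[[0,0,0.1,0],[0,0,0.2,0],[0,0,0.3,0],[0,0,0.3,0]])

```text
time_s: 5.4
eef_pos: [0.6777, 0.0247, 0.1227]
orientation: [-0.12, 0.993, 0.0, 0.002]
ft_force: [4.2, 0.6, 6.6]
width: 0.006
```

Request:
move_arm(motion=[[0,0,0.1,0],[0,0,0.2,0],[0,0,0.3,0],[0,0,0.3,0]])

```text
time_s: 5.73
eef_pos: [0.6781, 0.0248, 0.12]
orientation: [-0.12, 0.993, 0.0, 0.003]
ft_force: [2.9, 2.2, 7.5]
width: 0.004
```

Request:
move_arm(motion=[[0,0,0.1,0],[0,0,0.2,0],[0,0,0.2,0]])

```text
time_s: 5.98
eef_pos: [0.6782, 0.0248, 0.1181]
orientation: [-0.12, 0.993, 0.0, 0.003]
ft_force: [2.5, 1.4, 8.0]
width: 0.002
```

Request:
move_arm(motion=[[0,0,0.1,0],[0,0,0.2,0],[0,0,0.2,0]])

```text
time_s: 6.23
eef_pos: [0.6782, 0.0248, 0.1161]
orientation: [-0.12, 0.993, 0.0, 0.003]
ft_force: [2.4, 0.9, 8.1]
width: 0.006
```

Request:
move_arm(motion=[[0.05,0,0.1,0],[0.1,0,0.2,0],[0.15,0,0.3,0],[0.15,0,0.3,0]])

```text
time_s: 6.57
eef_pos: [0.678, 0.0247, 0.1134]
orientation: [-0.12, 0.993, 0.0, 0.004]
ft_force: [5.5, 1.9, 5.5]
width: 0.004
```

Request:
move_arm(motion=[[0.05,0,0.1,0],[0.1,0,0.2,0],[0.1,0,0.2,0]])

```text
time_s: 6.82
eef_pos: [0.6771, 0.0245, 0.1112]
orientation: [-0.12, 0.993, 0.0, 0.004]
ft_force: [5.8, 0.7, 5.1]
width: 0.009
```

Request:
move_arm(motion=[[0,0,0.1,0],[0,0,0.2,0],[0,0,0.2,0]])

```text
time_s: 7.07
eef_pos: [0.6741, 0.0238, 0.1077]
orientation: [-0.12, 0.993, 0.0, 0.001]
ft_force: [1.4, 0.6, 1.1]
width: 0.007
```

Request:
move_arm(motion=[[0,0,0.1,0],[0,0,0.2,0],[0,0,0.2,0]])

```text
time_s: 7.32
eef_pos: [0.6731, 0.0235, 0.1064]
orientation: [-0.119, 0.993, -0.0, -0.0]
ft_force: [0.9, 0.1, 9.8]
width: 0.009
```

Request:
move_arm(motion=[[0,0,0.05,0],[0,0,0.1,0],[0,0,0.1,0]])

```text
time_s: 7.57
eef_pos: [0.6731, 0.0234, 0.1061]
orientation: [-0.119, 0.993, -0.0, 0.0]
ft_force: [-1.5, 1.2, 12.3]
width: 0.006
```

```bash
cat > look.py <<'E'
from h import *
import sys
n=sys.argv[1]
c=camera('wrist');cv2.imwrite(f'pics/w{n}.png',cv2.resize(c['frame'][:,:,::-1],(768,576)))
c=camera('side');cv2.imwrite(f'pics/s{n}.png',cv2.resize(c['frame'][130:250,220:370,::-1],(750,600),interpolation=cv2.INTER_CUBIC))
o=observe();print(o['time_s'],o['eef_pos'],o['ft_force'])
E
python3 look.py 3
```

```text
7.6667 [0.67310774 0.02347909 0.10614014] [-0.48613694  0.45996469 12.50405513]
```

View pics/s3.png

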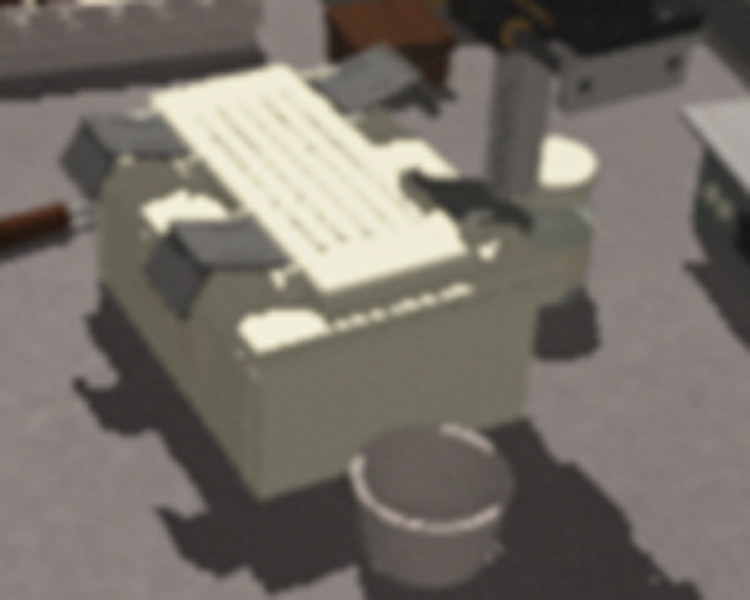

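View pics/w3.png

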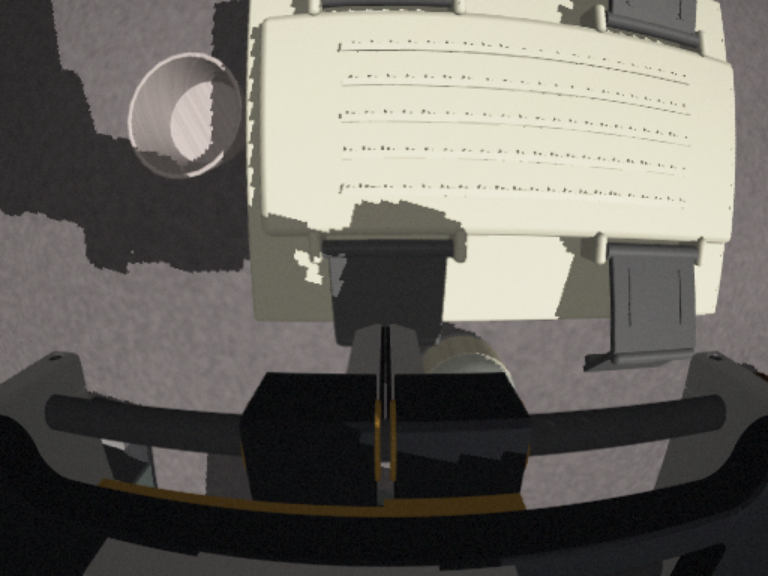

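Request:
move_arm(motion=[[0,0,-0.5,0],[0,0,-1.5,0],[0,0,-3,0],[0,0,-4.5,0],[0,0,-5,0],[0,0,-5,0]])

```text
time_s: 8.17
eef_pos: [0.6733, 0.0233, 0.1555]
orientation: [-0.119, 0.993, -0.0, 0.0]
ft_force: [0.2, 0.8, 0.1]
width: 0.005
```

```bash
python3 look.py 4; python3 -c "
from h import *
print(delta(press(-1,1,.155),103.5),press(-1,1,.15))"
```

```text
8.2667 [0.67230807 0.0233066  0.15371093] [ 0.25150166 -0.12655858 -0.27642693]
(array([18.88, 11.7 , -0.09]), np.float64(0.22435787558976017)) [0.46112647 0.09216998 0.15      ]
```

View pics/s4.png

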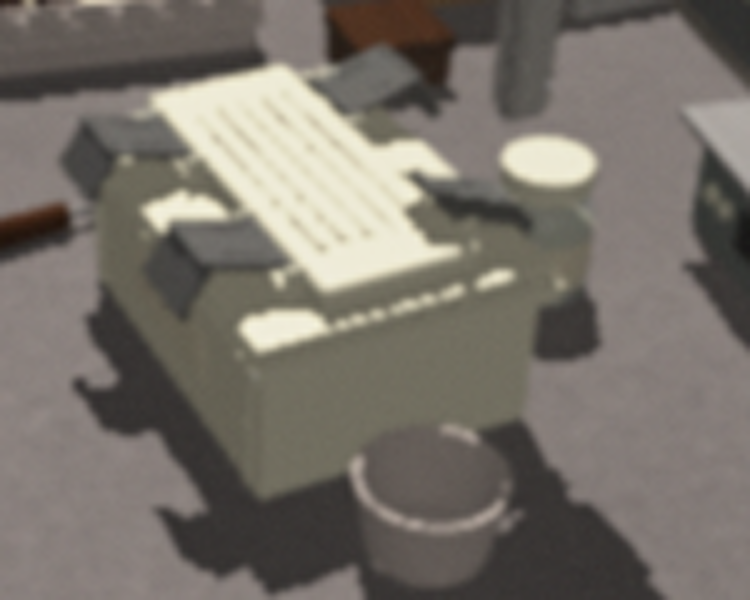

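Request:
move_arm(motion=[[1,0.6,-0.8,0],[3,1.9,-1.5,0],[6,3.7,-1.5,0],[9,5.6,-1.5,0],[12,7.4,-1.5,0],[14.5,9,-1.5,0],[16.5,10.2,-1,0],[18,11.2,-0.5,0],[18.7,11.6,0,0],[18.9,11.7,0.5,0],[18.9,11.7,0.8,0],[18.9,11.7,0.8,0]])

```text
time_s: 9.27
eef_pos: [0.4625, 0.0918, 0.1456]
orientation: [-0.119, 0.993, -0.0, -0.0]
ft_force: [0.5, -0.1, -0.1]
width: 0.007
```

```bash
python3 -c "
from h import *
print(observe()['ft_force'],delta(press(-1,1,.140),103.5))"
```

```text
[ 0.51812265 -0.09239755 -0.05565279] (array([0.13, 0.07, 0.56]), np.float64(0.1883148734523843))
```

Request:
move_arm(motion=[[0.1,0,0.3,0],[0.1,0,0.6,0],[0.1,0,0.9,0],[0.1,0,1.0,0],[0.1,0,1.1,0],[0.1,0,1.2,0],[0.1,0,1.2,0]])

```text
time_s: 9.85
eef_pos: [0.4609, 0.0921, 0.1343]
orientation: [-0.12, 0.993, 0.0, -0.0]
ft_force: [-0.4, 0.0, 0.8]
width: 0.005
```

Request:
move_arm(motion=[[0,0,0.1,0],[0,0,0.2,0],[0,0,0.3,0],[0,0,0.3,0]])

```text
time_s: 10.18
eef_pos: [0.4609, 0.0921, 0.1314]
orientation: [-0.12, 0.993, 0.0, -0.0]
ft_force: [-0.5, -0.4, -0.8]
width: 0.005
```

Request:
move_arm(motion=[[0,0,0.1,0],[0,0,0.2,0],[0,0,0.3,0],[0,0,0.3,0]])

```text
time_s: 10.52
eef_pos: [0.4601, 0.0919, 0.1283]
orientation: [-0.12, 0.993, -0.0, -0.001]
ft_force: [-2.2, -0.2, 3.0]
width: 0.005
```

Request:
move_arm(motion=[[0,0,0.1,0],[0,0,0.2,0],[0,0,0.3,0],[0,0,0.3,0]])

```text
time_s: 10.85
eef_pos: [0.4594, 0.0918, 0.1252]
orientation: [-0.12, 0.993, -0.0, -0.001]
ft_force: [-3.8, -1.0, 5.8]
width: 0.005
```

Request:
move_arm(motion=[[0,0,0.1,0],[0,0,0.2,0],[0,0,0.3,0],[0,0,0.3,0]])

```text
time_s: 11.18
eef_pos: [0.459, 0.0916, 0.1223]
orientation: [-0.12, 0.993, -0.0, -0.002]
ft_force: [-5.2, -1.5, 6.7]
width: 0.006
```

Request:
move_arm(motion=[[0,0,0.1,0],[0,0,0.2,0],[0,0,0.3,0],[0,0,0.3,0]])

```text
time_s: 11.52
eef_pos: [0.4587, 0.0916, 0.1193]
orientation: [-0.12, 0.993, -0.0, -0.002]
ft_force: [-4.9, -1.0, 7.3]
width: 0.004
```

Request:
move_arm(motion=[[-0.05,0,0.1,0],[-0.1,0,0.2,0],[-0.1,0,0.3,0],[-0.1,0,0.3,0]])

```text
time_s: 11.85
eef_pos: [0.4588, 0.0915, 0.116]
orientation: [-0.119, 0.993, -0.0, -0.003]
ft_force: [-4.3, -1.9, 7.0]
width: 0.008
```

Request:
move_arm(motion=[[-0.05,0,0.1,0],[-0.1,0,0.2,0],[-0.1,0,0.3,0],[-0.1,0,0.3,0]])

```text
time_s: 12.18
eef_pos: [0.4596, 0.0917, 0.1129]
orientation: [-0.12, 0.993, -0.0, -0.003]
ft_force: [-6.2, -0.5, 5.9]
width: 0.008
```

Request:
move_arm(motion=[[0,0,0.1,0],[0,0,0.2,0],[0,0,0.2,0]])

```text
time_s: 12.43
eef_pos: [0.46, 0.0918, 0.1109]
orientation: [-0.119, 0.993, -0.0, -0.003]
ft_force: [-5.3, -1.5, 4.8]
width: 0.005
```

Request:
move_arm(motion=[[0,0,0.1,0],[0,0,0.2,0],[0,0,0.2,0]])

```text
time_s: 12.68
eef_pos: [0.4617, 0.0922, 0.109]
orientation: [-0.12, 0.993, -0.0, -0.001]
ft_force: [-1.9, -1.0, 1.4]
width: 0.005
```

Request:
move_arm(motion=[[0,0,0.1,0],[0,0,0.2,0],[0,0,0.2,0]])

```text
time_s: 12.93
eef_pos: [0.4641, 0.0929, 0.1074]
orientation: [-0.12, 0.993, 0.0, 0.001]
ft_force: [-0.4, -0.6, -0.3]
width: 0.004
```

Request:
move_arm(motion=[[0,0,0.1,0],[0,0,0.2,0],[0,0,0.2,0]])

```text
time_s: 13.18
eef_pos: [0.4644, 0.093, 0.1063]
orientation: [-0.12, 0.993, 0.0, 0.002]
ft_force: [-0.3, 0.0, 8.3]
width: 0.004
```

Request:
move_arm(motion=[[0,0,0.05,0],[0,0,0.1,0],[0,0,0.1,0]])

```text
time_s: 13.43
eef_pos: [0.4645, 0.093, 0.106]
orientation: [-0.12, 0.993, 0.0, 0.002]
ft_force: [-2.4, -1.0, 15.0]
width: 0.006
```

```bash
python3 look.py 5
```

```text
13.5333 [0.46448514 0.09299965 0.10597267] [-2.13569371 -0.04759221 14.75241404]
```

View pics/s5.png

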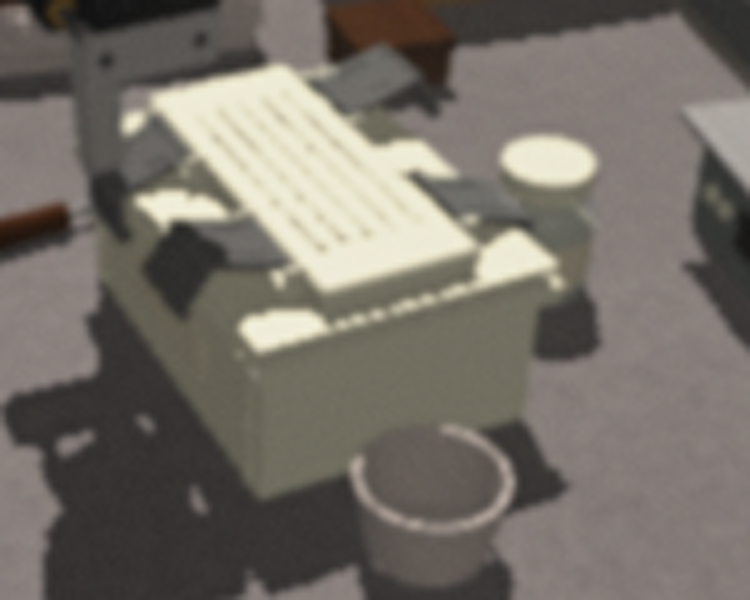

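Request:
move_arm(motion=[[0,0,-0.5,0],[0,0,-1.5,0],[0,0,-3,0],[0,0,-4,0],[0,0,-4.5,0],[0,0,-4.5,0]])

```text
time_s: 14.03
eef_pos: [0.4639, 0.0928, 0.1504]
orientation: [-0.12, 0.993, 0.0, 0.001]
ft_force: [-0.2, -0.0, 0.5]
width: 0.007
```

```bash
python3 look.py 6; python3 -c "
from h import *
print(delta(press(-1,-1,.137,.0955),103.5))"
```

```text
14.1333 [0.46280242 0.0926098  0.1492488 ] [ 0.17943903 -0.53585749 -0.32146975]
(array([  0.12, -11.6 ,   1.22]), np.float64(0.23560634457425067))
```

View pics/s6.png

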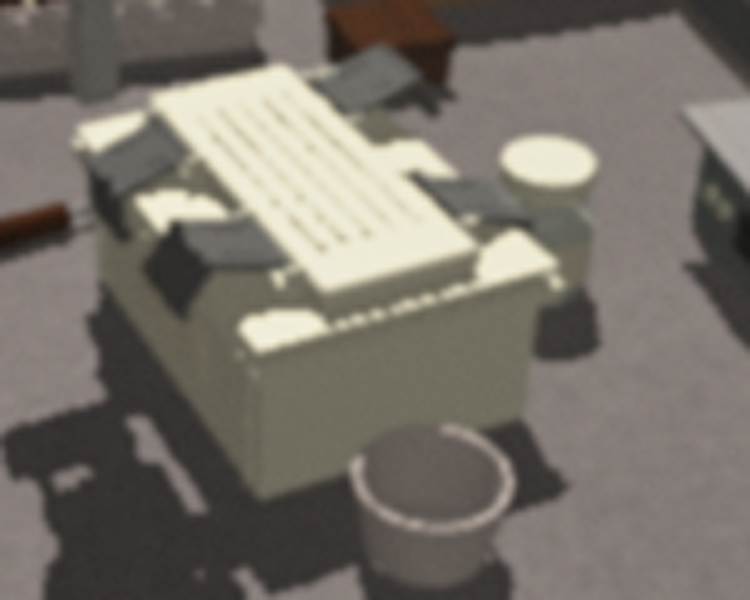

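Two diagonal clips are home (clips at side-crop (470,195) and (135,165)); the other two stand open. On to the third.

Request:
move_arm(motion=[[0,-0.8,0,0],[0,-2.5,0,0],[0,-4.5,0,0],[0.1,-6.5,0,0],[0.1,-8.5,0,0],[0.1,-10,0,0],[0.1,-11,0,0],[0.1,-11.6,0,0],[0.1,-11.6,0.4,0],[0.1,-11.6,0.9,0],[0.1,-11.6,1.2,0],[0.1,-11.6,1.2,0]])

```text
time_s: 15.13
eef_pos: [0.4885, -0.0192, 0.1365]
orientation: [-0.12, 0.993, 0.0, -0.001]
ft_force: [0.2, -0.9, 0.0]
width: 0.006
```

```bash
python3 -c "
from h import *
print(observe()['ft_force'],observe()['eef_pos'],delta(press(-1,-1,.135,.0955),103.5))"
```

```text
[ 0.20937368 -0.91072217  0.0021072 ] [ 0.48845194 -0.01924543  0.13649748] (array([-0.04, -0.13,  0.15]), np.float64(0.33338918412266594))
```

Request:
move_arm(motion=[[0,0,0.2,0],[0,0,0.4,0],[0,0,0.5,0],[0,0,0.5,0]])

```text
time_s: 15.47
eef_pos: [0.4892, -0.0201, 0.1323]
orientation: [-0.12, 0.993, 0.0, -0.0]
ft_force: [0.1, -0.3, 1.4]
width: 0.001
```

Request:
move_arm(motion=[[0,0,0.1,0],[0,0,0.2,0],[0,0,0.3,0],[0,0,0.3,0]])

```text
time_s: 15.8
eef_pos: [0.489, -0.0204, 0.1294]
orientation: [-0.119, 0.993, 0.0, -0.0]
ft_force: [-1.8, -0.7, 2.2]
width: 0.006
```

Request:
move_arm(motion=[[0,0,0.1,0],[0,0,0.2,0],[0,0,0.3,0],[0,0,0.3,0]])

```text
time_s: 16.13
eef_pos: [0.4883, -0.0206, 0.1263]
orientation: [-0.119, 0.993, -0.0, -0.001]
ft_force: [-1.9, -0.9, 4.5]
width: 0.006
```

Request:
move_arm(motion=[[0,0,0.1,0],[0,0,0.2,0],[0,0,0.3,0],[0,0,0.3,0]])

```text
time_s: 16.47
eef_pos: [0.4877, -0.0207, 0.1233]
orientation: [-0.119, 0.993, -0.0, -0.002]
ft_force: [-4.5, -0.2, 5.6]
width: 0.006
```

Request:
move_arm(motion=[[0,0,0.1,0],[0,0,0.2,0],[0,0,0.3,0],[0,0,0.3,0]])

```text
time_s: 16.8
eef_pos: [0.4873, -0.0208, 0.1203]
orientation: [-0.119, 0.993, -0.0, -0.002]
ft_force: [-5.0, -0.4, 7.0]
width: 0.006
```

Request:
move_arm(motion=[[-0.05,0,0.1,0],[-0.1,0,0.2,0],[-0.1,0,0.3,0],[-0.1,0,0.3,0]])

```text
time_s: 17.13
eef_pos: [0.4873, -0.0208, 0.1171]
orientation: [-0.119, 0.993, -0.0, -0.003]
ft_force: [-5.8, -1.0, 7.3]
width: 0.003
```

Request:
move_arm(motion=[[-0.05,0,0.1,0],[-0.1,0,0.2,0],[-0.1,0,0.3,0],[-0.1,0,0.3,0]])

```text
time_s: 17.47
eef_pos: [0.4882, -0.0206, 0.1141]
orientation: [-0.119, 0.993, -0.0, -0.003]
ft_force: [-6.7, -1.3, 6.1]
width: 0.003
```

Request:
move_arm(motion=[[0,0,0.1,0],[0,0,0.2,0],[0,0,0.2,0]])

```text
time_s: 17.72
eef_pos: [0.4884, -0.0206, 0.112]
orientation: [-0.119, 0.993, -0.0, -0.003]
ft_force: [-5.7, -1.7, 6.0]
width: 0.009
```

Request:
move_arm(motion=[[0,0,0.1,0],[0,0,0.2,0],[0,0,0.2,0]])

```text
time_s: 17.97
eef_pos: [0.4891, -0.0204, 0.1099]
orientation: [-0.119, 0.993, -0.0, -0.002]
ft_force: [-4.3, -0.1, 2.9]
width: 0.002
```

Request:
move_arm(motion=[[0,0,0.1,0],[0,0,0.2,0],[0,0,0.2,0]])

```text
time_s: 18.22
eef_pos: [0.4925, -0.0197, 0.1083]
orientation: [-0.12, 0.993, 0.0, 0.001]
ft_force: [0.7, 0.2, -0.7]
width: 0.007
```

Request:
move_arm(motion=[[0,0,0.1,0],[0,0,0.2,0],[0,0,0.2,0]])

```text
time_s: 18.47
eef_pos: [0.4932, -0.0195, 0.1069]
orientation: [-0.12, 0.993, 0.0, 0.002]
ft_force: [1.2, 0.6, 3.3]
width: 0.006
```

Request:
move_arm(motion=[[0,0,0.1,0],[0,0,0.2,0],[0,0,0.2,0]])

```text
time_s: 18.72
eef_pos: [0.4934, -0.0195, 0.1062]
orientation: [-0.12, 0.993, -0.0, 0.002]
ft_force: [-2.0, -0.2, 16.8]
width: -0.001
```

```bash
python3 look.py 7
```

```text
18.8167 [ 0.49338931 -0.0195141   0.10623774] [-1.65619409  0.68781748 14.77150008]
```

View pics/s7.png

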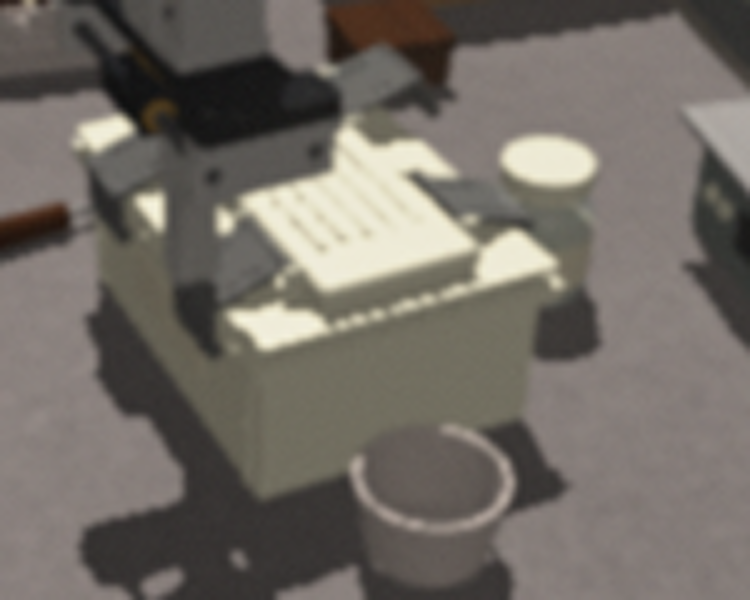

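Third clip is home: it snapped, with a hard stop at z = 0.106 and 15 N, and the picture shows the lever down. Next I lift clear and go to the fourth.

Request:
move_arm(motion=[[0,0,-0.5,0],[0,0,-1.5,0],[0,0,-3,0],[0,0,-4.5,0],[0,0,-5.5,0],[0,0,-5.5,0]])

```text
time_s: 19.32
eef_pos: [0.4927, -0.0199, 0.1611]
orientation: [-0.12, 0.993, -0.0, 0.002]
ft_force: [-0.2, 0.5, 0.7]
width: 0.003
```

```bash
python3 -c "
from h import *
print(observe()['eef_pos'],delta(press(1,1,.145,.0955),103.5),press(1,1,.145,.0955))"
```

```text
[ 0.49267128 -0.01987101  0.16109214] (array([-18.79,  11.56,   1.67]), np.float64(0.23199027474953482)) [0.6478215  0.13699149 0.145     ]
```

Request:
move_arm(motion=[[-1,0.6,0,0],[-3,1.9,0,0],[-6,3.7,0,0],[-9,5.6,0,0],[-12,7.4,0,0],[-14.5,9,0,0],[-16.5,10.2,0,0],[-18,11.1,0.2,0],[-18.7,11.5,0.6,0],[-18.8,11.6,1.2,0],[-18.8,11.6,1.7,0],[-18.8,11.6,1.7,0]])

```text
time_s: 20.32
eef_pos: [0.6444, 0.1359, 0.1403]
orientation: [-0.119, 0.993, -0.001, -0.002]
ft_force: [-0.3, -0.2, -0.5]
width: 0.004
```

```bash
python3 -c "
from h import *
print(observe()['eef_pos'],delta(press(1,1,.134,.0955),103.5))"
```

```text
[0.64440365 0.13593965 0.14027531] (array([-0.36,  0.02,  0.63]), np.float64(0.17544788231509756))
```

Request:
move_arm(motion=[[-0.2,0,0,0],[-0.2,0,0.2,0],[-0.2,0,0.4,0],[-0.2,0,0.6,0],[-0.2,0,0.6,0]])

```text
time_s: 20.73
eef_pos: [0.648, 0.1376, 0.1363]
orientation: [-0.119, 0.993, -0.0, -0.0]
ft_force: [0.8, -0.3, -0.8]
width: 0.002
```

```bash
python3 -c "
from h import *
print(observe()['eef_pos'],observe()['ft_force'],delta(press(1,1,.134,.0955),103.5))"
```

```text
[0.64801461 0.13757668 0.13625736] [ 0.80244396 -0.32617017 -0.78214668] (array([ 0.03, -0.05,  0.23]), np.float64(0.2068274476963552))
```

Request:
move_arm(motion=[[0,0,0.2,0],[0,0,0.4,0],[0,0,0.5,0],[0,0,0.5,0]])

```text
time_s: 21.07
eef_pos: [0.6486, 0.138, 0.1314]
orientation: [-0.12, 0.993, 0.0, 0.0]
ft_force: [-0.3, -1.2, 0.2]
width: 0.005
```

Request:
move_arm(motion=[[0,0,0.1,0],[0,0,0.2,0],[0,0,0.3,0],[0,0,0.3,0]])

```text
time_s: 21.4
eef_pos: [0.6492, 0.1381, 0.1289]
orientation: [-0.12, 0.993, 0.0, 0.001]
ft_force: [2.3, -0.0, 2.6]
width: 0.006
```

Request:
move_arm(motion=[[0,0,0.1,0],[0,0,0.2,0],[0,0,0.3,0],[0,0,0.3,0]])

```text
time_s: 21.73
eef_pos: [0.6498, 0.1383, 0.1262]
orientation: [-0.12, 0.993, 0.0, 0.002]
ft_force: [2.5, 0.9, 3.9]
width: 0.003
```

Request:
move_arm(motion=[[0,0,0.1,0],[0,0,0.2,0],[0,0,0.3,0],[0,0,0.3,0]])

```text
time_s: 22.07
eef_pos: [0.6503, 0.1384, 0.1236]
orientation: [-0.12, 0.993, 0.0, 0.002]
ft_force: [2.7, 0.5, 6.9]
width: 0.01
```

Request:
move_arm(motion=[[0,0,0.1,0],[0,0,0.2,0],[0,0,0.3,0],[0,0,0.3,0]])

```text
time_s: 22.4
eef_pos: [0.6507, 0.1385, 0.1209]
orientation: [-0.12, 0.993, 0.0, 0.003]
ft_force: [3.3, 1.3, 6.9]
width: 0.006
```

Request:
move_arm(motion=[[0.05,0,0.1,0],[0.1,0,0.2,0],[0.1,0,0.3,0],[0.1,0,0.3,0]])

```text
time_s: 22.73
eef_pos: [0.6509, 0.1385, 0.1184]
orientation: [-0.12, 0.993, 0.001, 0.004]
ft_force: [4.7, 0.1, 7.5]
width: 0.008
```

Request:
move_arm(motion=[[0.05,0,0.1,0],[0.1,0,0.2,0],[0.1,0,0.3,0],[0.1,0,0.3,0]])

```text
time_s: 23.07
eef_pos: [0.6508, 0.1385, 0.1157]
orientation: [-0.12, 0.993, 0.001, 0.005]
ft_force: [5.3, 2.3, 7.1]
width: 0.001
```

Request:
move_arm(motion=[[0,0,0.1,0],[0,0,0.2,0],[0,0,0.2,0]])

```text
time_s: 23.32
eef_pos: [0.6505, 0.1385, 0.1135]
orientation: [-0.12, 0.993, 0.001, 0.004]
ft_force: [5.9, 1.4, 6.8]
width: 0.006
```

Request:
move_arm(motion=[[0,0,0.1,0],[0,0,0.2,0],[0,0,0.2,0]])

```text
time_s: 23.57
eef_pos: [0.6499, 0.1383, 0.111]
orientation: [-0.12, 0.993, 0.001, 0.004]
ft_force: [5.3, 1.4, 4.4]
width: 0.003
```

Request:
move_arm(motion=[[0,0,0.1,0],[0,0,0.2,0],[0,0,0.2,0]])

```text
time_s: 23.82
eef_pos: [0.6473, 0.1377, 0.1077]
orientation: [-0.12, 0.993, 0.0, 0.001]
ft_force: [2.1, 0.1, 1.4]
width: 0.008
```

Request:
move_arm(motion=[[0,0,0.1,0],[0,0,0.15,0],[0,0,0.15,0]])

```text
time_s: 24.07
eef_pos: [0.6459, 0.1374, 0.1061]
orientation: [-0.12, 0.993, -0.0, -0.001]
ft_force: [1.0, 0.9, 7.1]
width: 0.006
```

Request:
move_arm(motion=[[0,0,0.1,0],[0,0,0.1,0]])

```text
time_s: 24.23
eef_pos: [0.6459, 0.1374, 0.1059]
orientation: [-0.12, 0.993, -0.0, -0.0]
ft_force: [-0.2, -0.1, 10.0]
width: 0.004
```

Same snap and stop height as the others. I'll give it a little more, then retreat to the overview pose and check all four.

Request:
move_arm(motion=[[0,0,0.1,0],[0,0,0.1,0],[0,0,0.1,0]])

```text
time_s: 24.48
eef_pos: [0.646, 0.1374, 0.1057]
orientation: [-0.119, 0.993, 0.0, -0.0]
ft_force: [-1.9, -0.2, 14.4]
width: 0.005
```

Request:
move_arm(motion=[[0,0,-0.5,0],[0,0,-1.5,0],[0,0,-3.5,0],[0,-1,-6,0],[-0.3,-2.5,-9,0],[-0.6,-4,-12,0],[-1,-5,-14.5,0],[-1,-5.7,-16,0],[-1,-5.8,-16.5,0],[-1,-5.8,-16.5,0]])

```text
time_s: 25.32
eef_pos: [0.6697, 0.0829, 0.2697]
orientation: [-0.119, 0.993, 0.0, 0.0]
ft_force: [0.2, 0.1, 0.5]
width: 0.009
```

```bash
python3 look.py 8;  python3 -c "
from h import *
c=camera('top');cv2.imwrite('pics/t8.png',cv2.resize(c['frame'][:,:,::-1],(768,576)))"
```

```text
25.4167 [0.66840558 0.08415838 0.26740836] [-0.16084974 -0.00927265  0.12331495]
```

View pics/s8.png

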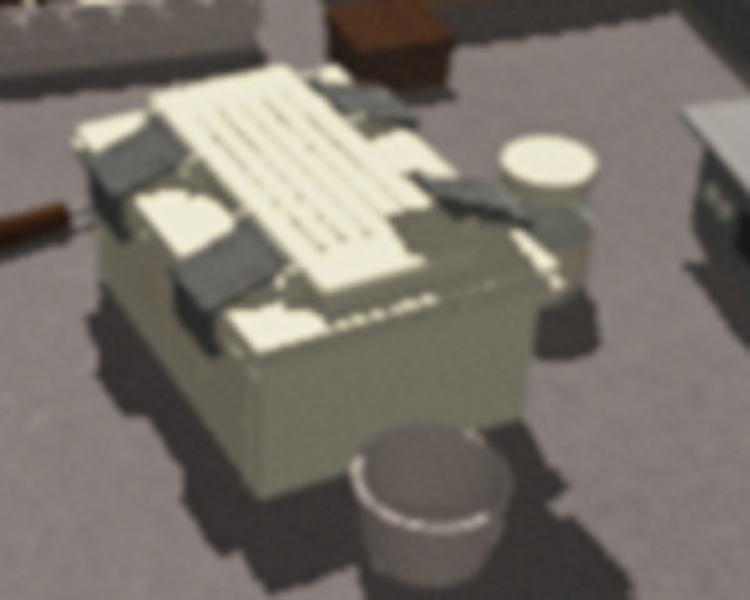

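View pics/w8.png

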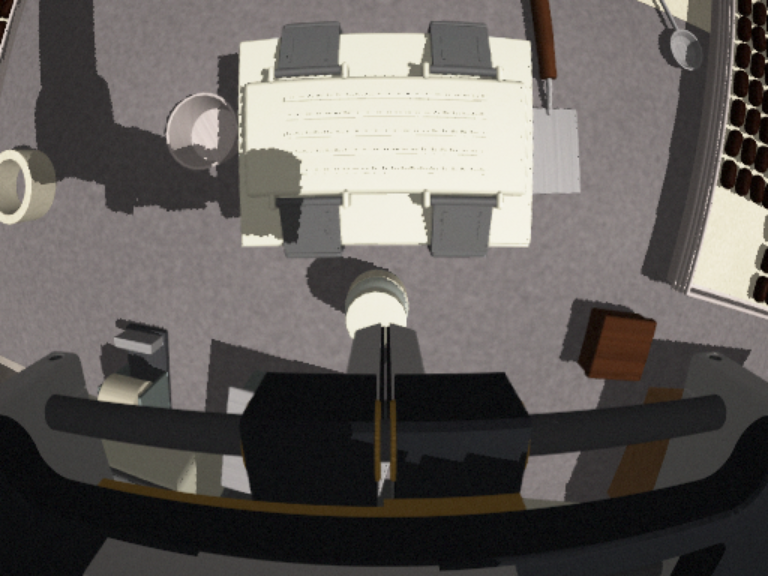

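View pics/t8.png

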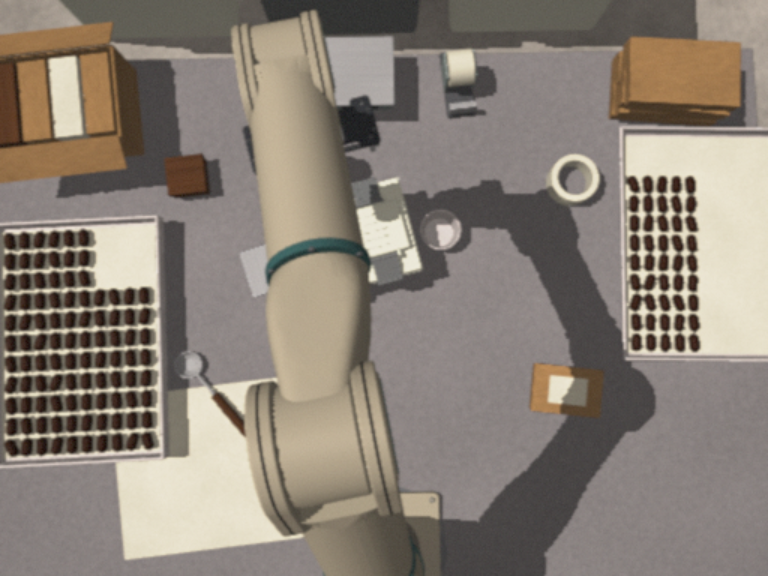

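The wrist view shows all four clips folded down alike: outer edges at row 22 for the two at the top and 256 for the two at the bottom. The bystanders stand where they were.

```bash
python3 -c "
from rig import *
print(sign_off())"
```

```text
the job is handed in; nothing more can be done
None
```

All four clips are pressed home, and I handed the job in at about 25.5 s of the 58 s allowed. With the gripper shut I pressed each clip down on its lip. I started at the tub's +x/−y corner, did the one diagonally across (−x/+y), then −x/−y and +x/+y; ±x/±y are as I measured the tub, and a half turn would not change the diagonals.

- **Feel:** Each clip resisted with up to about 8 N downward, plus up to about 7 N sideways from friction. The force then dropped away and a hard stop came at a tip height of about 106 mm on all four. The highest force I read at the stop was 17 N, against the 30 N limit. I only read forces at the end of each move, so shorter peaks were not recorded.
- **Pictures:** After the second clip, the side view showed two diagonal clips down and the other two open. The last side and wrist views show all four down with the gripper clear at 27 cm, and no visible shift of the bystanders. In the last top view the arm hid part of the scene, including most of the tub.
- **Not exact:** The finger tip drifted 1–2 mm outward during each press and slid back in at the snap, without leaving the lip. I judged the clip angles from force, stop height and pictures, and did not measure them directly.

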